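# Pack the clip blocks into the latched utility case

### The arm

A 6-joint arm with a two-finger parallel gripper is mounted at the origin on a cart in front of the work surface, level with it; the furniture and walls round the work are solid. World frame = base frame: x ahead of the robot, y to its left, z up, the work surface at z = 0. Lengths are in mm, angles in rad, forces in N, time in s.
With the tool pointing down it reaches from about 350 to 975 mm from the base axis. Payload 7.1 kg.
Tool frame: the origin (TCP) lies midway between the tips of the shut fingers; the grasp point (between the pads) lies 19 mm behind it (ctrl.grasp_offset is the distance from the TCP to the grasp point, in mm); z points along the fingers, y is the line along which they close (so a half turn about z gives the same grasp; the last joint's range is limited). The gripper opens to 88 mm and grips with 3 to 60 N. Pads are 20 mm wide; open, the fingers measure 115 mm over their backs; the gripper's body (75 mm by 178 mm) begins 61 mm behind the grasp point.
Start: joints at [-1.305, 0.423, 1.63, -0, 1.089, -0.019], TCP at [175.622, -599.801, 222.675] pointing down, gripper open.
Joint ranges: [-3, 3], [-0.9, 2.11], [0.09, 2.58], [-1.31, 4.45], [0.11, 2.69], [-2.54, 2.54]. Speed limits (rad/s): [2.39, 2.39, 3.01, 3.14, 3.14, 3.14].

### API

Orientations are given as a rotation vector (axis times angle).
In Python, from workcell import ctrl gives the robot as it stands. The module is installed in compiled form; this text tells all that it offers.
- The arm moves only by the tool servo_tool, never from a script. Its argument "rows" is a list of rows, each a list of 7 numbers: the turn, a rotation vector about the tool's x, y, z as a fraction of full scale, then the shift along the tool's x, y, z as a fraction of full scale, then the finger opening in mm, from 0 to 87.8. A call has 1 to 10 rows; each row is the pose to reach, as a shift and turn from the pose commanded when the call began, along the tool's axes at that moment; what a row does not reach only later rows make up. Full scale, the value 1, is 20 cm for a shift and 1.5 rad for a turn. A row lasts 1/8 s, in which the tool goes at most 62.5 mm and 10.7 degrees, less where a joint would pass 70% of its speed; a pose out of reach is approached as far as the arm can. A call with a number of a shift or a turn outside -1 to 1 is refused whole. A call with a gripper value outside its range is refused whole. The fingers move at their own pace and stop on an object; the grip force is fixed at half the most. Time passes only in rows, so rows that repeat a pose let the fingers close. It gives the time, the measured TCP pose, the force, the opening and the grip force at its end, in the units of the state.
- ctrl.get_obs(): the state, without advancing time (a new reading comes with each control period).
- ctrl.get_image(name): name is "scene" or "top" or "wrist"; returns (picture, depth): 420x560x3 uint8, red, green, blue; 420x560 float32, mm along the optical axis (not along the pixel's ray), 0 where there is no reading.
- ctrl.camera_info(name): a dict with "intrinsics" (3x3 intrinsics, pixels), "R" (3x3) and "t" (3): a world point X has camera coordinates R X + t. Camera axes: x right, y down, z forward; pixel columns grow to the right and rows downward; lengths in mm; the calibration is good to about 2 mm. A picture is of the moment at which its call begins: read the wrist's pose just before it. camera_info takes no time and is no camera call; for the wrist camera it gives the pose at the moment of the call.
- ctrl.close_job(): hands the job in; it is judged then, once.
The state is a dict: "t": time; "qpos": joint angles; "qvel": joint speeds; "joint_torque": joint torques, N m; "ee_pos": TCP position; "orientation": TCP orientation; "ft_force": force on the tool from outside, world axes, zero at the start; "moment": the same for the moment, N m; "width": finger opening in mm; "grasp_force": force on a finger pad.
Only numpy, scipy, OpenCV 4.12 (cv2) and the standard library are available. Lean on these libraries where they do the work, as an engineer would, in place of code of your own. Each camera call takes 0.05 s, during which the arm holds its last target. There are 200 camera calls.

### The job

Open the red utility case by lifting the steel paddle handle in the recess at its front until the latch lets go and swinging the lid right up, then put every white clip block that stands on the bench between the case and the blue mat into the case, leaving alone what lies on the mat. Shut the lid and press its front down until the latch snaps home, then stop pushing; do not lean hard on the lid, and leave the other things on the bench where they are.

Things in the scene. Friction and masses are not known exactly. Their poses are not given: they have to be found in the camera images.
- case: red utility case fixed to the bench, 220 (x) x 250 (y) x 71 mm with the lid shut; the open tray is 55 mm high. Origin: centre of its underside; x points from its front (robot's side) to the hinge at the rear, z up. In the middle of its front is a latch pocket, 100 mm wide (y -50 to 50), x -110 to -60 mm, open to the front and above, floor at z 8 mm; nothing is stowed there.
- case_floor (a point): centre of the floor of the case's one compartment, 10 mm above the bench, axes as the case's. The compartment is open above, 160 mm (x) by 236 mm (y), with walls up to 55 mm above the bench. (To the right of the case a fixed lamp head, 0.5 x 0.15 m, hangs 440 to 550 mm above the bench from near x 0.23, y -0.25 to x 0.50, y -0.63: keep the arm clear of it.)
- lid_hinge (a point): middle of the lid's hinge axis, 110 mm behind the case's origin and 55 mm up; the axis runs along the case's y. The lid is a 16 mm thick plate, 220 x 250 mm, 0.4 kg, with a notch 100 mm wide and 52 mm deep in the middle of its front edge, above the latch pocket.
- case_lid (a joint): lid angle in rad: 0 shut, 1.57 upright, stop at 1.85. A stiff hinge holds the lid at whatever angle it is left; raising it takes about 5 N at the front edge. Shut and latched it reads below 0.02; not yet snapped it stands at 0.025 to 0.09 with the paddle pushed out or the tongue resting on the striker. Pressing at the front meets most resistance near 0.06, then goes easily to 0.02 and drops home.
- case_paddle (a joint): paddle angle to the lid in rad: 0 at rest (sprung), up to 0.6 as its front end is lifted. At about 0.16 (8 to 10 N at its front) the tongue under it clears a striker rod in the pocket and the lid can rise; at rest it holds the lid shut. As the lid is pushed shut the paddle moves 0.16 by itself over a peak of 8 to 12 N at the lid's front, then snaps back to 0.
- paddle_grip (a point): grip point of the steel paddle, 14 mm from its front end at half thickness. A bar 24 mm wide (case's y), 10 thick, 46 long, top flush with the lid's, pinned to the lid 34 mm behind this point; its front end swings up. 38 mm free on either side, 50 mm free below. Pinch it from above across the 24 mm and lift along the lid's arc. The axes turn with it.
- lid_press_right (a point): on the outer face of the lid, centre of the flat ear to the right (-y) of the notch, 195 mm from the hinge axis; ear 54 x 75 mm. A place to press the lid shut. z axis: out of the lid's outer face
- lid_press_left (a point): the same on the left (+y) ear. When the lid is up, the latch tongue stands about 40 mm out of its underside in the middle, 190 mm from the hinge: keep the gripper clear of it
- clip_a_mid (a point): centre of a white moulded clip block, 50 (x) x 30 (y) x 22 mm (z, up; a few details stand 2 mm higher), about 30 g, standing on the bench; grasp across its 30 mm width (its y). Absent in some runs.
- clip_b_mid (a point): centre of a white moulded clip block, 44 (x) x 30 (y) x 22 mm (z, up; a few details stand 2 mm higher), about 30 g, standing on the bench; grasp across its 30 mm width (its y). Absent in some runs.
- clip_c_mid (a point): centre of a white moulded clip block, 47 (x) x 30 (y) x 22 mm (z, up; a few details stand 2 mm higher), about 30 g, standing on the bench; grasp across its 30 mm width (its y). Absent in some runs.
- clip_d_mid (a point): centre of a white moulded clip block, 41 (x) x 30 (y) x 22 mm (z, up; a few details stand 2 mm higher), about 30 g, standing on the bench; grasp across its 30 mm width (its y). Absent in some runs.
- test_ring: white silicone ring, 34 mm across, 8 mm high, a bystander lying on the bench; origin on its underside
- brass_bush: brass flanged bush, 24 mm across, 16 mm high, a bystander lying on the bench; origin on its underside
- tweezers: steel tweezers, 122 mm long, a bystander lying on the bench; origin on its underside
- syringe: plastic syringe, 118 mm long, a bystander lying on the bench; origin on its underside
- marker: white marker pen with a green cap, 135 mm long, a bystander lying on the bench; origin on its underside
There are look-alikes about, which are no part of the job. Leave any green or turquoise look-alike of the part that bears clip_a_mid alone.

How it is judged:
By the outcome, as a careful person would: the job done as asked, in the order asked, and still so for the second after the job is handed in, with the robot touching nothing.
Of clip_a, clip_b, clip_c, clip_d only 2 to 4 are there at a start; the rules pass over those that are not, and their reading is None.
At some moment in a run one of clip_a, clip_b, clip_c, clip_d may be knocked a few centimetres aside while the robot is not near it.
Once in a run the grip may slacken for a moment while it holds something.
It also fails if it takes over 210 s, if anything falls off the work surface, if the arm or the gripper's body presses on something with over 40 N, if the wrist force passes 120 N, or if a joint passes its speed limit or range.

## Working session

There is one attempt and no reset: what is moved stays moved. The work goes in short steps, Python scripts to look and compute and a tool call to move; the robot and the scene stay as the last step left them, time stands still between calls to the robot, and variables do not carry over. Pictures are saved under pics/ and viewed, at most 14 in all, crops included, and the job is handed in when it is done.

Besides the shell and the picture viewer there is one more tool, called as a command line: name --pt "numbers of a row" for each row, then --argument value for the rest. servo_tool: Moves the arm, as the interface text tells. Its arguments: {"type":"object","properties":{"rows":{"type":"array","items":{"type":"array","items":{"type":"number"}}}},"required":["rows"]}

```bash
mkdir -p pics
cat > h.py <<'E'
import numpy as np, cv2
from workcell import ctrl
from scipy.spatial.transform import Rotation as R
def snap(n,f=None):
    ci=ctrl.camera_info(n); im,d=ctrl.get_image(n)
    if f: cv2.imwrite('pics/'+f,im[:,:,::-1])
    return im,d,ci
def ray(ci,u,v,z):
    K,Rm,t=np.array(ci["intrinsics"]),np.array(ci["R"]),np.array(ci["t"])
    c=-Rm.T@t; d=Rm.T@np.linalg.inv(K)@np.array([u,v,1.])
    return c+d*(z-c[2])/d[2]
def dep(ci,d,u,v):
    K,Rm,t=np.array(ci["intrinsics"]),np.array(ci["R"]),np.array(ci["t"])
    u,v=int(round(u)),int(round(v)); p=d[v-1:v+2,u-1:u+2]; z=np.median(p[p>0]) if (p>0).any() else np.nan
    return Rm.T@(np.linalg.inv(K)@np.array([u,v,1.])*z-t)
def proj(ci,X):
    p=np.array(ci["intrinsics"])@(np.array(ci["R"])@np.array(X)+np.array(ci["t"])); return p[:2]/p[2]
def delta(pos,yaw=None):
    "rows numbers for tcp pos, pointing-down with tool y at angle yaw (deg, world)"
    o=ctrl.get_obs(); T=R.from_rotvec(o["orientation"])
    s=T.inv().apply(np.array(pos)-o["ee_pos"])/200
    if yaw is None: return s.round(4)
    a=np.deg2rad(yaw); y=np.array([np.cos(a),np.sin(a),0]); 
    best=None
    for sg in(1,-1):
        z=np.array([0,0,-1.]); M=np.c_[np.cross(sg*y,z),sg*y,z]
        r=(T.inv()*R.from_matrix(M)).as_rotvec()
        if best is None or np.linalg.norm(r)<np.linalg.norm(best): best=r
    return (best/1.5).round(4),s.round(4)
E
python3 - <<'E'
from h import *
np.set_printoptions(suppress=True,precision=2)
for n in("scene","top"):
    im,d,ci=snap(n,n+"0.png"); print(n,ci)
o=ctrl.get_obs(); print(o)
print(R.from_rotvec(o["orientation"]).as_matrix())
E
```

```text
scene {'intrinsics': array([[459.28,   0.  , 277.62],
       [  0.  , 459.28, 209.48],
       [  0.  ,   0.  ,   1.  ]]), 'R': array([[-0.78, -0.62,  0.01],
       [-0.33,  0.4 , -0.86],
       [ 0.53, -0.67, -0.52]]), 't': array([477.17, 208.44, 884.01])}
top {'intrinsics': array([[393.3 ,   0.  , 282.75],
       [  0.  , 393.3 , 210.66],
       [  0.  ,   0.  ,   1.  ]]), 'R': array([[-0.02, -1.  ,  0.01],
       [-1.  ,  0.02, -0.07],
       [ 0.07, -0.01, -1.  ]]), 't': array([  73.29,  552.21, 1151.47])}
{'t': 0.1, 'qpos': array([-1.31,  0.42,  1.63, -0.  ,  1.09, -0.02]), 'qvel': array([-0.,  0., -0.,  0., -0.,  0.]), 'joint_torque': array([  0.  , -54.56, -27.43,   0.06,   0.02,  -0.  ]), 'ee_pos': array([ 175.48, -599.33,  221.99]), 'orientation': array([-3.11, -0.45,  0.  ]), 'ft_force': array([ 0.71,  0.83, -0.42]), 'moment': array([ 0.02, -0.01,  0.04]), 'grasp_force': 0.0, 'width': 87.74793569940519}
[[ 0.96  0.28 -0.  ]
 [ 0.28 -0.96  0.  ]
 [ 0.   -0.   -1.  ]]
```

View pics/top0.png

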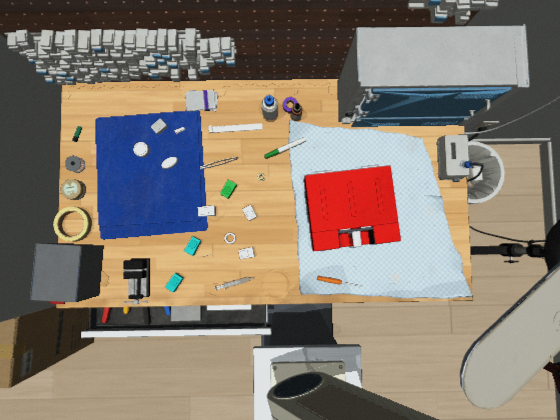

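View pics/scene0.png

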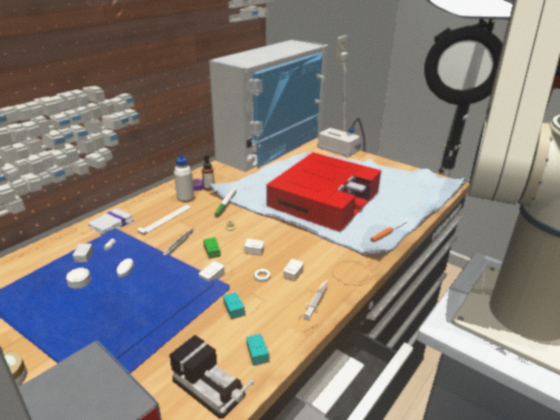

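Top view: case centre is near (352,208), with the paddle at (356,238). White blocks between case and mat are at (250,212) and (247,253). A third at (206,211) sits by the mat's edge. Look-alikes: green (229,188), turquoise (193,245) and (175,282), and a whitish block on the mat at (158,126). Other white things: the ring (230,238), and the oval pieces on the mat (140,149) and (169,162). I'll check the choice in a close crop.

Run:
```python
from h import *
np.set_printoptions(suppress=True,precision=1)
im=cv2.imread('pics/top0.png'); s=cv2.imread('pics/scene0.png')
a=cv2.resize(im[180:280,140:280],(560,400),interpolation=cv2.INTER_CUBIC)
b=cv2.resize(s[200:300,40:330],(800,276),interpolation=cv2.INTER_CUBIC)
cv2.imwrite('pics/crop1.png',np.vstack([np.pad(a,((0,0),(0,240),(0,0)))[:320],b]))
im,d,ci=snap("top")
hsv=cv2.cvtColor(im,cv2.COLOR_RGB2HSV)
m=((hsv[...,1]<60)&(hsv[...,2]>165)).astype(np.uint8); m[:,290:]=0;m[:100]=0;m[300:]=0
n,l,st,ce=cv2.connectedComponentsWithStats(m)
for i in range(1,n):
    if st[i,4]>25:
        c,_=cv2.findContours((l==i).astype(np.uint8),0,1); r=cv2.minAreaRect(c[0])
        print(ce[i],st[i],'top pt',dep(ci,d,*ce[i]),'size',np.array(r[1]),r[2])
red=(((hsv[...,0]<8)|(hsv[...,0]>172))&(hsv[...,1]>180)&(hsv[...,2]>90)).astype(np.uint8)
red[:150]=0;red[262:]=0;red[:,:290]=0
c,_=cv2.findContours(red,0,1);c=max(c,key=cv2.contourArea)
r=cv2.minAreaRect(c);b=cv2.boxPoints(r);print('case',r)
for p in b: print(p,ray(ci,*p,71))
print('case mid depth',dep(ci,d,350,190),'paddle',dep(ci,d,356,238),'ear',dep(ci,d,325,240),dep(ci,d,390,232))
```

```text
[194.6 104.5] [186 100  19  11 181] top pt [883.7 326.4  16.4] size [10. 18.] 90.0
[211.9 103.2] [208 100   9   8  61] top pt [886.1 274.7  16.4] size [7. 8.] 90.0
[268.7 105.1] [263 100  13   9  39] top pt [847.4  99.  102. ] size [12.2  7.6] 4.763641834259033
[157.7 125.3] [151 119  15  14 112] top pt [815.4 433.5  32.1] size [ 8.8 12.7] 50.194427490234375
[235.  127.5] [209 123  54  10 329] top pt [815.7 207.1  -1. ] size [ 7.2 53.1] 87.61405944824219
[179.  129.3] [174 127  10   6  29] top pt [805.9 374.   19.6] size [3.2 9.5] 68.19859313964844
[284.7 145.7] [278 133  12  19  66] top pt [750.4  54.3  13.6] size [ 8.3 20.4] 36.25383758544922
[139.9 148.4] [133 142  14  14 156] top pt [746.7 487.2  30.4] size [13. 13.] 90.0
[168.7 161.9] [162 157  15  11 113] top pt [704.6 402.6  23.4] size [ 8.3 16.1] 56.3099365234375
[ 70.2 188.6] [ 63 182  15  14 142] top pt [626.7 692.2  30.7] size [13. 14.] 90.0
[205.5 210.4] [197 205  17  11 152] top pt [559.  292.9  19.6] size [ 9.4 16.1] 83.6598129272461
[249.  212.1] [242 205  14  15 129] top pt [550.9 164.9  20.2] size [13.   9.8] 63.43495178222656
[229.3 237.8] [224 233  12  11  50] top pt [474.8 227.9  -3.1] size [10.4 10.4] 78.69007110595703
[245.8 252.8] [238 247  16  12 136] top pt [429.6 175.   20.3] size [ 9.5 14. ] 77.47119140625
[129.8 286.7] [128 279   6  16  58] top pt [336.5 514.4  23.4] size [15.  5.] 90.0
[143.4 286.3] [142 279   4  16  42] top pt [338.6 477.   22.1] size [15.  3.] 90.0
[227.8 284.5] [216 280  24   9  71] top pt [339.  229.8  11.6] size [ 3.4 23.5] 74.74488067626953
case ((352.0908203125, 207.83670043945312), (75.8409652709961, 87.23562622070312), 83.23382568359375)
[304.3 175.3] [650.3   1.2  71. ]
[390.9 165. ] [ 676.3 -249.    71. ]
[399.9 240.4] [ 459.7 -266.4   71. ]
[313.2 250.6] [434.7 -19.7  71. ]
case mid depth [ 605.7 -128.6   72.1] paddle [ 468.4 -142.1   69.8] ear [464.2 -53.8  70.3] [ 483.8 -239.2   71.2]
```

View pics/crop1.png

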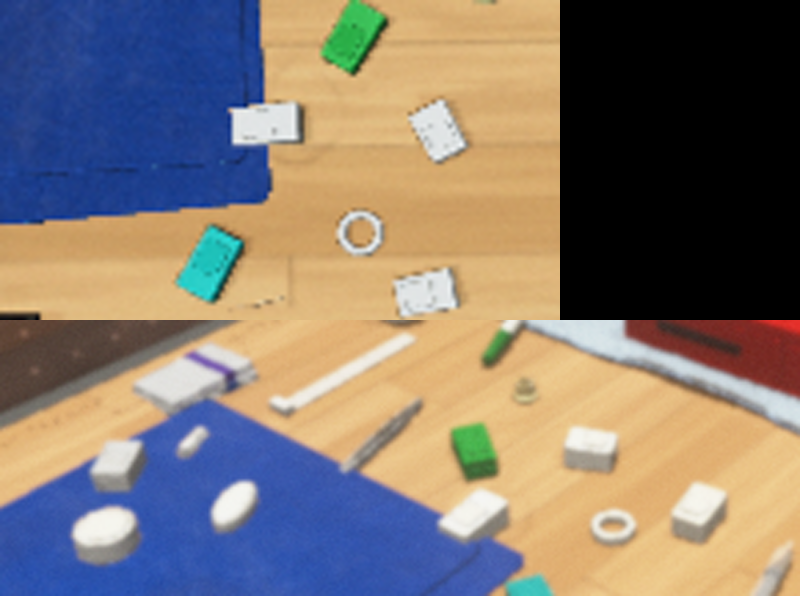

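Run:
```python
from h import *
np.set_printoptions(suppress=True,precision=0)
for n in("top","scene"):
    im,d,ci=snap(n)
    K,Rm,t=[np.array(ci[k]) for k in("intrinsics","R","t")]
    u,v=np.meshgrid(np.arange(560),np.arange(420))
    P=np.stack([(u-K[0,2])/K[0,0]*d,(v-K[1,2])/K[1,1]*d,d],-1)
    W=(P-t)@Rm
    pts=[(500,370),(480,390),(520,330),(550,280),(540,350),(300,385),(330,400),(380,415),(275,390),(280,400)] if n=="top" else [(450,5),(500,12),(530,8),(515,20),(530,100),(490,150),(540,200),(465,30),(450,130),(432,55),(480,60),(545,250)]
    print(n,-Rm.T@t)
    for p in pts: print(p,W[p[1],p[0]])
```

```text
top [ 466.   73. 1189.]
(500, 370) [ 252. -276.  543.]
(480, 390) [ 219. -246.  535.]
(520, 330) [ 314. -314.  540.]
(550, 280) [ 392. -378.  526.]
(540, 350) [ 277. -355.  523.]
(300, 385) [155.  36. 320.]
(330, 400) [169. -14. 437.]
(380, 415) [187. -81. 543.]
(275, 390) [140.  90. 305.]
(280, 400) [142.  79. 363.]
scene [-25. 809. 631.]
(450, 5) [ 452. -544.  465.]
(500, 12) [ 277. -376.  481.]
(530, 8) [140.   5. 538.]
(515, 20) [153.  17. 522.]
(530, 100) [ 96.  54. 421.]
(490, 150) [123.  94. 347.]
(540, 200) [ 39.  61. 275.]
(465, 30) [ 446. -698.  381.]
(450, 130) [ 454. -792.   31.]
(432, 55) [ 510. -634.  309.]
(480, 60) [ 378. -682.  306.]
(545, 250) [  8.  68. 196.]
```

Run:
```python
from h import *
im,d,ci=snap("wrist","w0.png")
print(ci, ctrl.get_obs()["ee_pos"])
```

```text
{'intrinsics': array([[303.63843218,   0.        , 284.07328844],
       [  0.        , 303.63843218, 210.22873363],
       [  0.        ,   0.        ,   1.        ]]), 'R': array([[ 2.81655571e-01, -9.59515569e-01, -1.10863995e-04],
       [-9.25539830e-01, -2.71712826e-01,  2.63719859e-01],
       [-2.53073433e-01, -7.41755585e-02, -9.64599307e-01]]), 't': array([-625.07206873,  -31.60289378,  388.89910076])} [ 175.58740858 -599.60638623  222.38938613]
```

View pics/w0.png

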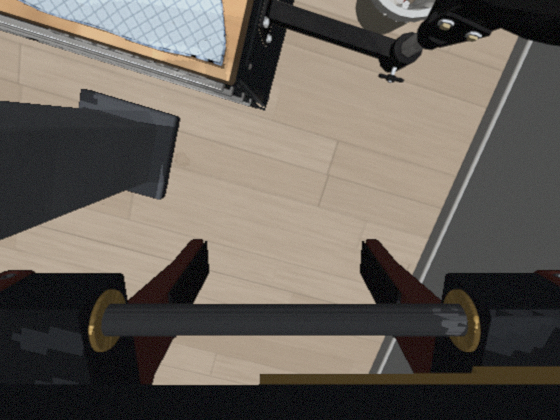

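servo_tool --pt "0 0 0 0 0 -0.25 60" --pt "0 0 0 0 0 -0.5 60" --pt "0 0 0 0 0 -0.75 60" --pt "0 0 0 0 0 -1 60" --pt "0 0 0 0 0 -1 60"

```text
t: 0.92
ee_pos: [176.1, -601.4, 427.6]
orientation: [3.101, 0.445, 0.002]
ft_force: [-0.1, 0.7, -0.5]
width: 60.2
grasp_force: 0.0
```

```bash
python3 -c "
from h import *
o=ctrl.get_obs();print(o['t'],o['qpos'],o['ee_pos'])"
```

```text
0.925 [-1.30498431e+00  2.64788469e-01  1.39147462e+00  1.59028312e-05
  1.47682290e+00 -1.89964630e-02] [ 176.06771371 -601.38379352  427.63245627]
```

servo_tool --pt "0 0 0 0 0 -0.25 60" --pt "0 0 0 0 0 -0.5 60" --pt "0 0 0 0 0 -0.75 60" --pt "0 0 0 0 0 -0.75 60"

```text
t: 1.42
ee_pos: [175.8, -600.5, 575.9]
orientation: [3.104, 0.445, 0.001]
ft_force: [0.3, 0.3, -0.7]
width: 60.2
grasp_force: 0.0
```

```bash
python3 -c "
from h import *
o=ctrl.get_obs();print(o['t'],o['qpos'],o['ee_pos'])"
```

```text
1.425 [-1.30501575e+00  2.39191336e-01  1.11992931e+00 -1.48251710e-05
  1.77648482e+00 -1.89981916e-02] [ 175.80518775 -600.53018033  575.93655646]
```

servo_tool --pt "0 0 0 0 0 -0.25 60" --pt "0 0 0 0 0 -0.4 60" --pt "0 0 0 0.2 -0.2 -0.45 60" --pt "0 0 0 0.4 -0.4 -0.45 60" --pt "0 0 0 0.6 -0.6 -0.45 60" --pt "0 0 0 0.8 -0.8 -0.45 60" --pt "0 0 0 1 -1 -0.45 60"

```text
t: 2.3
ee_pos: [311.9, -350.1, 660.2]
orientation: [-3.107, -0.445, 0.003]
ft_force: [1.2, 0.2, 0.2]
width: 59.9
grasp_force: 0.0
```

servo_tool --pt "0 0 0 0.2 -0.2 0 60" --pt "0 0 0 0.4 -0.4 0 60" --pt "0 0 0 0.5 -0.6 0 60" --pt "0 0 0 0.6 -0.8 0 60" --pt "0 0 0 0.7 -1 0.1 60" --pt "0 0 0 0.7 -1 0.3 60" --pt "0 0 0 0.7 -1 0.5 60" --pt "0 0 0 0.7 -1 0.7 60"

```text
t: 3.3
ee_pos: [388.9, -119.9, 519.0]
orientation: [-3.108, -0.447, 0.005]
ft_force: [-0.0, 0.3, -0.3]
width: 60.2
grasp_force: 0.0
```

```bash
python3 -c "
from h import *
o=ctrl.get_obs();print(o['t'],o['qpos'],o['ee_pos'],delta([470,-100,400],95.8))"
```

```text
3.3 [-3.28288649e-01 -1.45378790e-01  1.64107801e+00 -1.14978312e-05
  1.64924249e+00  9.57083676e-01] [ 388.85029185 -119.8801783   519.01645326] (array([-0.0011,  0.0019,  0.1228]), array([0.419 , 0.02  , 0.5939]))
```

```bash
python3 -c "
from h import *
print(delta([480,110,340],95.8))"
```

```text
(array([-0.0011,  0.0019,  0.1228]), array([ 0.7634, -0.9729,  0.8949]))
```

servo_tool --pt "0 0 0.06 0.19 -0.24 0.22 87" --pt "0 0 0.12 0.38 -0.48 0.45 87" --pt "0 0 0.12 0.57 -0.72 0.67 87" --pt "0 0 0.12 0.76 -0.97 0.9 87" --pt "0 0 0.12 0.76 -0.97 0.9 87" --pt "0 0 0.12 0.76 -0.97 0.9 87"

```text
t: 4.05
ee_pos: [478.6, 110.2, 337.6]
orientation: [3.136, 0.17, -0.014]
ft_force: [-0.3, -0.8, 0.4]
width: 87.2
grasp_force: 0.0
```

Run:
```python
from h import *
np.set_printoptions(suppress=True,precision=1)
im,d,ci=snap("wrist","w1.png"); np.savez('w1.npz',im=im,d=d,**ci)
print(ctrl.get_obs()["ee_pos"])
hsv=cv2.cvtColor(im,cv2.COLOR_RGB2HSV)
m=((hsv[...,1]<50)&(hsv[...,2]>150)).astype(np.uint8)
n,l,st,ce=cv2.connectedComponentsWithStats(m)
for i in range(1,n):
    if 150<st[i,4]<6000: print(ce[i],st[i,4],dep(ci,d,*ce[i]))
```

```text
[479.2 109.1 339.5]
[177.8   5.1] 185 [700.2 287.7  -4. ]
[167.4 106.9] 670 [558.  294.3  19.2]
[252.7 121.5] 533 [551.9 164.8  19.8]
[213.  165.1] 207 [475.2 227.2  -4.8]
[240.  197.3] 332 [432.  176.2  19.5]
[ 56.2 233.7] 247 [336.1 476.2  21.7]
[ 34.9 234.5] 205 [332.5 510.7  22.1]
[226.1 241.5] 206 [348.4 195.5  11.7]
[359.6 295.6] 286 [-260.6 -370.5 -903. ]
[229.5 297.2] 841 [ 169.2  199.6 -103.1]
[280.1 354.2] 5592 [118.1  78.2  -1. ]
[180.  381.6] 305 [-918.9  553.2 -903.2]
```

View pics/w1.png

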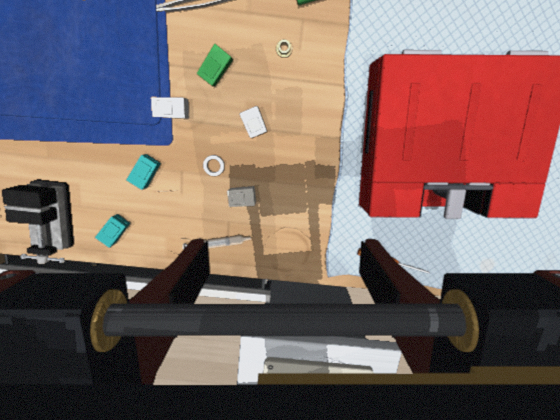

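The straddling white block is at wrist (167,107), half on the mat edge; I'll judge it from close up later. The two clear ones are at (253,121) and (241,197), the case is at right, and the paddle is at (453,200). Next I'll hover over the paddle.

```bash
python3 -c "
from h import *
print(delta([455,-143,200],95.8))"
```

```text
(array([0.0005, 0.0041, 0.0041]), array([-0.2509,  1.2395,  0.7002]))
```

servo_tool --pt "0 0 0.004 -0.05 0.3 0.1 44" --pt "0 0 0.004 -0.1 0.6 0.2 44" --pt "0 0 0.004 -0.2 0.9 0.3 44" --pt "0 0 0.004 -0.25 1 0.5 44" --pt "0 0 0.004 -0.25 1 0.7 44" --pt "0 0 0.004 -0.25 1 0.7 44"

```text
t: 4.85
ee_pos: [449.3, -96.4, 201.0]
orientation: [-3.137, -0.152, 0.008]
ft_force: [0.2, 0.2, 0.2]
width: 44.0
grasp_force: 0.0
```

servo_tool --pt "0 0 0 0 0.24 0 44" --pt "0 0 0 0 0.24 0 44" --pt "0 0 0 0 0.24 0 44"

```text
t: 5.22
ee_pos: [457.1, -143.3, 204.0]
orientation: [3.137, 0.154, 0.002]
ft_force: [-0.1, -0.2, -0.1]
width: 43.8
grasp_force: 0.0
```

Run:
```python
from h import *
np.set_printoptions(suppress=True,precision=1)
o=ctrl.get_obs(); im,d,ci=snap("wrist","w2.png"); np.savez('w2.npz',im=im,d=d,**ci)
print(o["t"],o["ee_pos"])
```

```text
5.225 [ 457.1 -143.3  204. ]
```

View pics/w2.png

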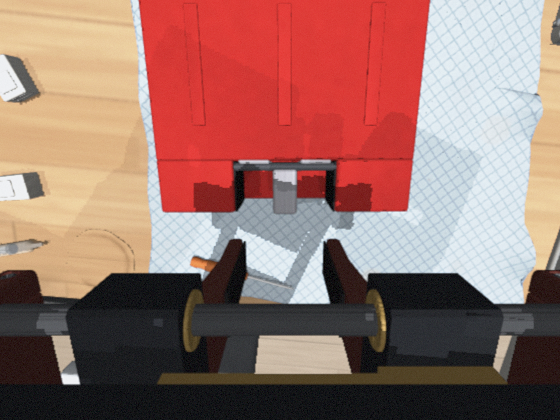

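Run:
```python
from h import *
np.set_printoptions(suppress=True,precision=1)
w=np.load('w2.npz'); w1=np.load('w1.npz')
for p in[(274,211),(296,211),(285,200),(284,175),(160,209),(410,208),(165,211),(405,211),(200,190),(370,190)]: print(p,dep(w,w['d'],*p),ray(w,*p,71))
print('two-view paddle mid w1:',[ray(w1,453,y,71) for y in(215,)], dep(w1,w1['d'],453,210))
# case-frame conversion
c=np.array([555.2,-133.5]);a=np.deg2rad(5.8)
f=lambda p:((p[:2]-c)@np.array([[np.cos(a),-np.sin(a)],[np.sin(a),np.cos(a)]]))
hsv=cv2.cvtColor(w['im'],cv2.COLOR_RGB2HSV)
im=w['im'][160:220,225:345]; cv2.imwrite('pics/c2.png',cv2.resize(im[:,:,::-1],(720,360),interpolation=cv2.INTER_CUBIC))
for p in[(285,212),(160,210),(410,209)]: print(f(ray(w,*p,71)))
print(delta([457,-143,47],95.8))
```

```text
(274, 211) [ 447.1 -134.5   68.5] [ 447.8 -134.5   71. ]
(296, 211) [ 449.2 -156.7   68.3] [ 449.9 -156.5   71. ]
(285, 200) [ 459.9 -144.4   70.1] [ 460.1 -144.4   71. ]
(284, 175) [ 484.8 -140.9   70.1] [ 484.9 -140.9   71. ]
(160, 209) [417.    7.1   0.7] [438.6 -20.6  71. ]
(410, 208) [ 448.8 -301.7    0.8] [ 464.3 -269.9   71. ]
(165, 211) [436.5 -25.   69.5] [437.  -25.6  71. ]
(405, 211) [ 460.2 -266.4   69. ] [ 460.7 -265.5   71. ]
(200, 190) [461.8 -59.8  70.3] [462. -60.  71.]
(370, 190) [ 478.3 -227.    70.2] [ 478.5 -226.8   71. ]
two-view paddle mid w1: [array([ 451.8, -143. ,   71. ])] [ 459.1 -141.4   70.4]
[-108.1   -1.2]
[-105.6  124.2]
[-105.3 -126.6]
(array([ 0., -0., -0.]), array([-0. , -0. ,  0.8]))
```

View pics/c2.png

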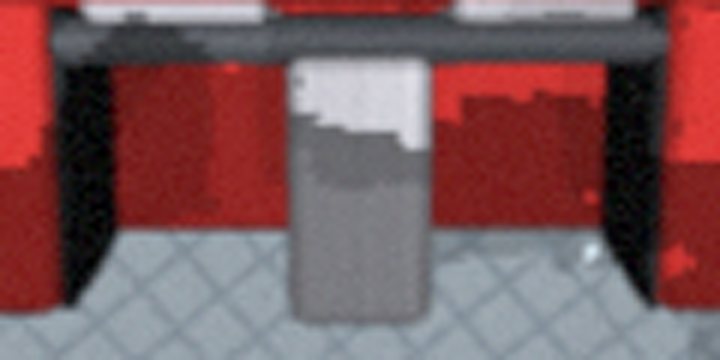

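servo_tool --pt "0 0 0 0.016 0.005 0.2 44" --pt "0 0 0 0.016 0.005 0.4 44" --pt "0 0 0 0.016 0.005 0.6 44" --pt "0 0 0 0.016 0.005 0.72 44" --pt "0 0 0 0.016 0.005 0.78 44" --pt "0 0 0 0.016 0.005 0.78 44" --pt "0 0 0 0.016 0.005 0.78 15" --pt "0 0 0 0.016 0.005 0.78 15" --pt "0 0 0 0.016 0.005 0.78 15" --pt "0 0 0 0.016 0.005 0.78 15"

```text
t: 6.52
ee_pos: [460.6, -143.7, 47.5]
orientation: [-3.138, -0.154, -0.002]
ft_force: [0.1, 6.0, 5.2]
width: 23.7
grasp_force: 30.0
```

servo_tool --pt "0 -0.07 0 -0.008 0 -0.02 15" --pt "0 -0.13 0 -0.015 0 -0.05 15" --pt "0 -0.13 0 -0.009 0 -0.1 15" --pt "0 -0.13 0 0.007 0 -0.18 15" --pt "0 -0.13 0 0.03 0 -0.26 15" --pt "0 -0.13 0 0.06 0 -0.34 15" --pt "0 -0.13 0 0.092 0 -0.415 15" --pt "0 -0.13 0 0.133 0 -0.487 15" --pt "0 -0.13 0 0.133 0 -0.487 15"

```text
t: 7.65
ee_pos: [486.3, -141.0, 145.7]
orientation: [3.114, 0.154, -0.306]
ft_force: [-3.9, 5.7, 1.5]
width: 23.4
grasp_force: 30.0
```

Run:
```python
from h import *
np.set_printoptions(suppress=True,precision=1)
im,d,ci=snap("scene","s2.png"); cv2.imwrite('pics/s2c.png',cv2.resize(im[100:260,200:420,::-1],(660,480)))
T=R.from_rotvec(ctrl.get_obs()['orientation']);p=ctrl.get_obs()['ee_pos'];print(p,p-19*T.as_matrix()[:,2],T.as_matrix())
```

```text
[ 486.  -141.   145.4] [ 489.7 -140.6  164. ] [[ 1.   0.1 -0.2]
 [ 0.1 -1.  -0. ]
 [-0.2 -0.  -1. ]]
```

View pics/s2c.png

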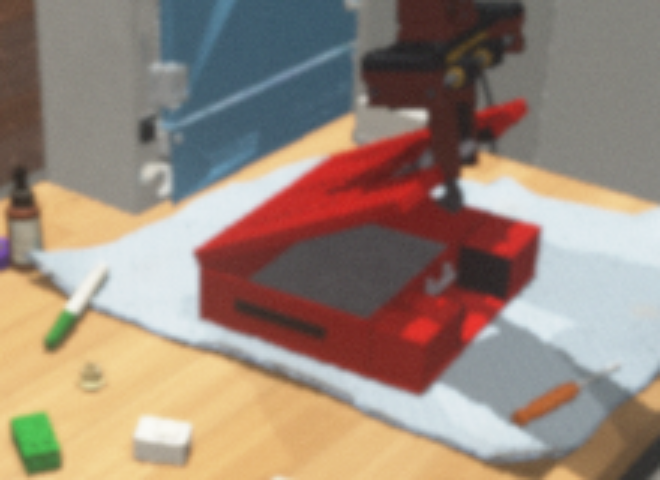

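servo_tool --pt "0 0 0 0.04 0 -0.095 15" --pt "0 0 0 0.09 0 -0.185 15" --pt "0 0 0 0.149 0 -0.27 15" --pt "0 0 0 0.215 0 -0.349 15" --pt "0 0 0 0.29 0 -0.42 15" --pt "0 0 0 0.37 0 -0.484 15" --pt "0 0 0 0.458 0 -0.54 15" --pt "0 0 0 0.55 0 -0.587 15" --pt "0 0 0 0.646 0 -0.623 15" --pt "0 0 0 0.745 0 -0.65 15"

```text
t: 8.95
ee_pos: [656.4, -123.7, 244.3]
orientation: [3.114, 0.154, -0.309]
ft_force: [-5.1, 5.1, 1.9]
width: 23.9
grasp_force: 30.0
```

servo_tool --pt "0 0 0 0.1 0 -0.017 15" --pt "0 0 0 0.205 0 -0.024 15" --pt "0 0 0 0.205 0 -0.024 15" --pt "0 0 0 0.205 0 -0.024 50" --pt "0 0 0 0.205 0 -0.024 50" --pt "0 0 0 0.205 0 -0.024 50" --pt "0 0 0 0.205 0 -0.15 50" --pt "0 0 0 0.205 0 -0.4 50" --pt "0 0 0 0 0 -0.65 50"

```text
t: 10.07
ee_pos: [683.7, -122.0, 368.1]
orientation: [3.113, 0.155, -0.307]
ft_force: [0.1, -0.5, 0.7]
width: 50.1
grasp_force: 0.0
```

Run:
```python
from h import *
np.set_printoptions(suppress=True,precision=3)
o=ctrl.get_obs();print(o['t'],o['ee_pos'],o['qpos'])
im,d,ci=snap("scene","s3.png"); cv2.imwrite('pics/s3c.png',cv2.resize(im[20:300,120:420,::-1],(640,597)))
print(delta([480,120,330],120))
```

```text
10.075 [ 683.727 -121.992  368.113] [-0.171  0.519  1.161 -0.052  1.652  1.302]
(array([-0.024,  0.123, -0.283]), array([-0.83 , -1.31 ,  0.399]))
```

View pics/s3c.png

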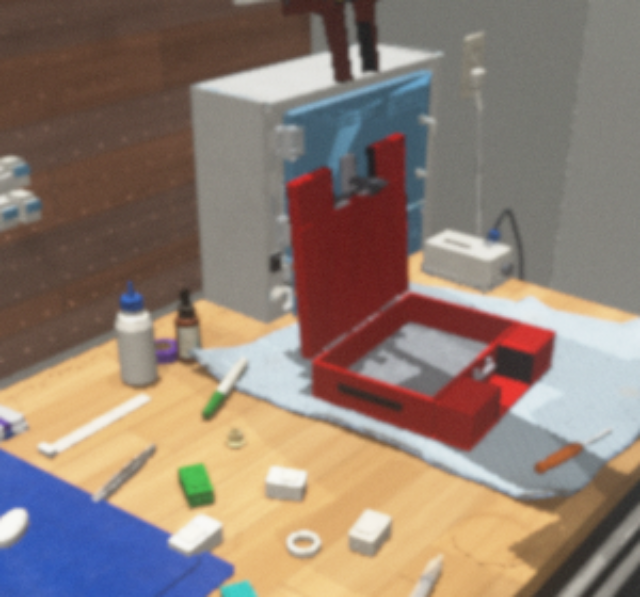

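The lid stands upright and the tray is open. The clips at s3c (287,483) and (370,530) stand clear on the bench. The third, at (197,535), overlaps the mat edge.

servo_tool --pt "0 0.05 0 -0.2 -0.2 0 50" --pt "0 0.1 0 -0.4 -0.4 0.05 50" --pt "0 0.13 0 -0.6 -0.6 0.1 70" --pt "0 0.13 0 -0.83 -0.8 0.1 70" --pt "0 0.13 0 -0.83 -0.9 0.1 70" --pt "0 0.13 0 -0.83 -0.9 0.1 70"

```text
t: 10.88
ee_pos: [499.2, 41.3, 381.6]
orientation: [3.137, 0.158, 0.002]
ft_force: [0.5, 0.1, -0.6]
width: 69.8
grasp_force: 0.0
```

servo_tool --pt "0 0 -0.12 0 -0.2 0 70" --pt "0 0 -0.24 0 -0.4 0 70" --pt "0 0 -0.36 0 -0.6 0 70" --pt "0 0 -0.48 0 -0.6 0 70" --pt "0 0 -0.6 0 -0.6 0 70" --pt "0 0 -0.72 0 -0.6 0 70" --pt "0 0 -0.84 0 -0.6 0 70" --pt "0 0 -0.96 0 -0.6 0 70" --pt "0 0 -1 0 -0.6 0 70"

```text
t: 12.0
ee_pos: [488.6, 159.1, 380.5]
orientation: [2.187, 2.255, -0.001]
ft_force: [0.5, -1.0, 0.0]
width: 70.3
grasp_force: 0.0
```

Run:
```python
from h import *
np.set_printoptions(suppress=True,precision=3)
o=ctrl.get_obs();print(o['t'],o['ee_pos'],o['qpos'],R.from_rotvec(o['orientation']).as_matrix())
print(delta([500,210,260],95.8))
```

```text
12.0 [488.607 159.09  380.495] [ 0.292  0.103  1.69  -0.001  1.349  0.262] [[-0.03   1.    -0.   ]
 [ 1.     0.03  -0.001]
 [-0.001 -0.    -1.   ]]
(array([0.   , 0.001, 1.   ]), array([0.253, 0.065, 0.602]))
```

servo_tool --pt "0 0 -0.12 0.1 0.06 0.2 70" --pt "0 0 -0.24 0.2 0.06 0.4 70" --pt "0 0 -0.36 0.25 0.06 0.6 70" --pt "0 0 -0.48 0.25 0.06 0.6 70" --pt "0 0 -0.6 0.25 0.06 0.6 70" --pt "0 0 -0.72 0.25 0.06 0.6 70" --pt "0 0 -0.84 0.25 0.06 0.6 70" --pt "0 0 -0.96 0.25 0.06 0.6 70" --pt "0 0 -1 0.25 0.06 0.6 70" --pt "0 0 -1 0.25 0.06 0.6 70"

```text
t: 13.25
ee_pos: [499.1, 209.6, 260.5]
orientation: [-0.07, -3.14, 0.001]
ft_force: [-0.8, 0.1, -0.8]
width: 69.9
grasp_force: 0.0
```

Run:
```python
from h import *
np.set_printoptions(suppress=True,precision=1)
print(ctrl.get_obs()['t'],ctrl.get_obs()['ee_pos'],ctrl.get_obs()['qpos'])
im,d,ci=snap("wrist","w3.png"); np.savez('w3.npz',im=im,d=d,**ci)
hsv=cv2.cvtColor(im,cv2.COLOR_RGB2HSV)
m=((hsv[...,1]<55)&(hsv[...,2]>150)).astype(np.uint8)
n,l,st,ce=cv2.connectedComponentsWithStats(m)
for i in range(1,n):
    if 250<st[i,4]<6000:
        c,_=cv2.findContours((l==i).astype(np.uint8),0,1); P=np.array([ray(ci,*p,22)[:2] for p in cv2.boxPoints(cv2.minAreaRect(c[0]))])
        print(ce[i],st[i,4],dep(ci,d,*ce[i]),'edges',P[1]-P[0],P[2]-P[1],P.mean(0))
```

```text
13.25 [499.1 209.6 260.5] [ 0.4  0.3  1.8 -0.   1.1 -1.2]
[64.8  5. ] 1555 [ -57.4 -604.9 -903.9] edges [  7.6 173.2] [13.  -2.1] [283.3 -22. ]
[504.2  37.6] 607 [337.6 476.3  21.7] edges [-59.1  -0.8] [ 2.2 15.1] [340.3 476.6]
[534.2  35.9] 663 [337.1 511.3  21.7] edges [-47.    2.3] [ 4.2 19.8] [336.7 511.5]
[296.9  50.8] 613 [338.5 232.2  10.7] edges [-26.2  67.7] [18.8  9.8] [340.9 233.5]
[255.3 129.8] 733 [429.7 175.   18.7] edges [-8.2 42.5] [27.6  5.6] [429.7 176.3]
[254.2 220. ] 581 [550.  165.3  19.3] edges [-13.8  25.1] [36.7 18.4] [548.8 166. ]
[347. 221.] 720 [557.  294.1  19.5] edges [-3.5 49. ] [29.1  3.8] [556.5 293.6]
[292.2 365.3] 978 [813.8 208.9  -1.8] edges [  1.3 154.6] [25.4  0.7] [791.6 207.5]
```

View pics/w3.png

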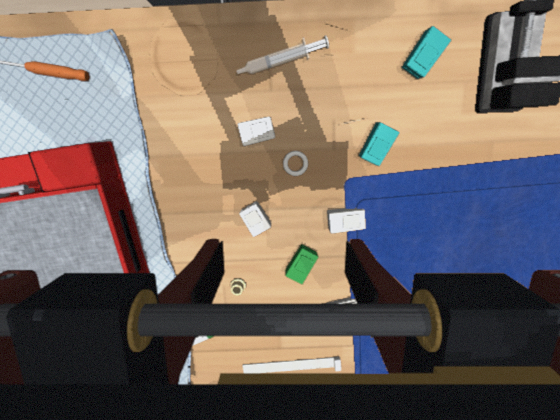

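Run:
```python
from h import *
np.set_printoptions(suppress=True,precision=1)
w=np.load('w3.npz');im=w['im']
a=[cv2.resize(im[v-25:v+25,u-30:u+30,::-1],(390,290),interpolation=cv2.INTER_CUBIC) for u,v in((347,221),(254,220),(255,130),(300,265))]
cv2.imwrite('pics/c3.png',np.vstack([np.hstack(a[:2]),np.hstack(a[2:])]))
hsv=cv2.cvtColor(im,cv2.COLOR_RGB2HSV); blue=(hsv[...,0]>105)&(hsv[...,0]<130)&(hsv[...,1]>150)
for v in(200,205,208,236,240,245):
    u=np.where(blue[v,320:420])[0][0]+320; print(v,u,ray(w,u,v,0)[:2],'mat z',dep(w,w['d'],u+15,v)[2],'bench z',dep(w,w['d'],u-15,v)[2])
print([dep(w,w['d'],u,v) for u,v in((347,213),(347,228),(334,221),(360,221))])
```

```text
200 346 [531.8 296.3] mat z 4.713950027177012 bench z -4.322395239230065
205 346 [539.1 296.3] mat z 7.890696659905205 bench z -4.813205882199549
208 365 [544.8 323.6] mat z 8.232623756760123 bench z 4.448124929335717
236 348 [586.5 299.8] mat z 8.643573810244927 bench z -4.533707918330843
240 363 [593.7 322. ] mat z 8.670729045344036 bench z 2.244992532097213
245 368 [602.  329.6] mat z 9.007045844419412 bench z 268.51561903040226
[array([546. , 294.4,  17.6]), array([567.3, 294.3,  19.1]), array([556.3, 276.2,  19. ]), array([558.6, 312.7,  17. ])]
```

View pics/c3.png

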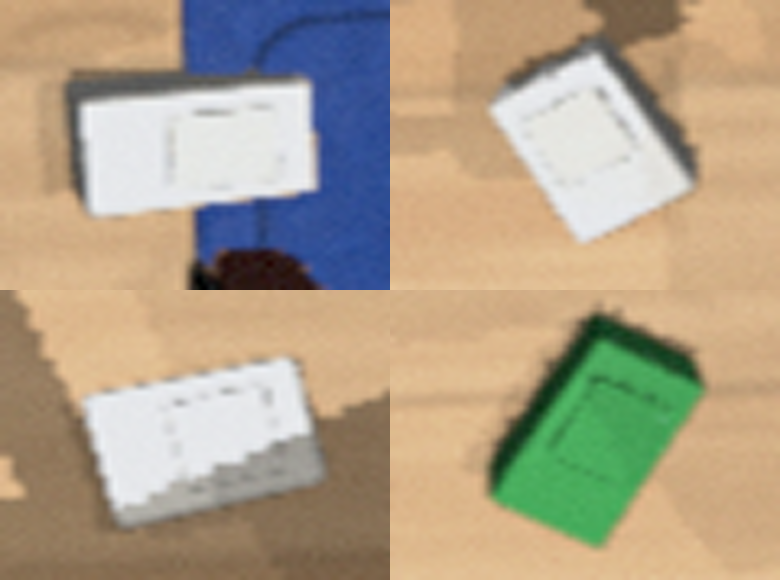

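All three white blocks share the moulded form. The measured sizes match: 41 mm (549,166), 44 mm (430,176) and 49–50 mm (557,294). The third stands level at bench height with its centre just off the mat, so it counts as a clip. I'll pick the 41 mm one first.

```bash
python3 -c "
from h import *
print(delta([549.5,165.5,4],118.5))"
```

```text
(array([-2.000e-04, -2.000e-04, -3.616e-01]), array([-0.2627, -0.2091,  1.2828]))
```

servo_tool --pt "0 0 -0.1 -0.1 -0.1 0.1 56" --pt "0 0 -0.2 -0.2 -0.2 0.3 56" --pt "0 0 -0.3 -0.263 -0.209 0.5 56" --pt "0 0 -0.36 -0.263 -0.209 0.7 56" --pt "0 0 -0.36 -0.263 -0.209 0.9 56" --pt "0 0 -0.36 -0.263 -0.209 1 56" --pt "0 0 -0.36 -0.263 -0.209 1 56"

```text
t: 14.18
ee_pos: [548.1, 165.7, 59.2]
orientation: [0.77, -3.042, 0.0]
ft_force: [0.4, -0.5, -0.1]
width: 55.9
grasp_force: 0.0
```

Run:
```python
from h import *
np.set_printoptions(suppress=True,precision=4)
im,d,ci=snap("wrist","w4.png");print(proj(ci,[549.5,165.5,22]))
hsv=cv2.cvtColor(im,cv2.COLOR_RGB2HSV)
m=((hsv[...,1]<60)&(hsv[...,2]>120)).astype(np.uint8)
n,l,st,ce=cv2.connectedComponentsWithStats(m)
for i in range(1,n):
    if 800<st[i,4]<9000:
        c,_=cv2.findContours((l==i).astype(np.uint8),0,1); P=np.array([ray(ci,*p,22)[:2] for p in cv2.boxPoints(cv2.minAreaRect(c[0]))])
        print(ce[i],st[i],P[1]-P[0],P[2]-P[1],P.mean(0))
print(delta([549.5,165.5,4],118.5))
```

```text
[283.3162 236.2596]
[388.5671  81.4433] [ 351   47   77   69 3262] [-28.083  -4.702] [-7.0808 39.5572] [431.5755 174.9045]
[406.006  179.1707] [ 383  156   47   47 1002] [-14.1591  26.1271] [25.0545 17.9179] [476.0355 217.7024]
[282.6807 234.6251] [ 263  208   41   54 2142] [-12.8832  23.7723] [33.8817 19.0824] [548.8813 164.9162]
(array([ 0.0002, -0.0009, -0.0009]), array([-0.0012, -0.0036,  0.2821]))
```

Aligned within 1 mm; descend and grip.

servo_tool --pt "0 0 0 0 -0.003 0.14 56" --pt "0 0 0 0 -0.003 0.25 56" --pt "0 0 0 0 -0.003 0.28 56" --pt "0 0 0 0 -0.003 0.28 20" --pt "0 0 0 0 -0.003 0.28 20" --pt "0 0 0 0 -0.003 0.28 20" --pt "0 0 0 0 -0.003 0.28 20"

```text
t: 15.1
ee_pos: [550.0, 166.1, 5.8]
orientation: [-0.773, 3.044, 0.0]
ft_force: [-0.8, 0.3, 5.9]
width: 28.8
grasp_force: 30.0
```

Run:
```python
from h import *
c=np.array([555.2,-133.5]);a=np.deg2rad(5.8);M=np.array([[np.cos(a),-np.sin(a)],[np.sin(a),np.cos(a)]])
print(ctrl.get_obs()['width'])
for x,y in((10,70),(10,0),(10,-70)):
    q=c+M@[x,y]; print((x,y),q.round(1),delta([*q,150],95.8))
```

```text
28.7766553108549
(10, 70) [558.1 -62.8] (array([-0.    ,  0.0009,  0.264 ]), array([ 0.5094, -1.0257, -0.7214]))
(10, 0) [ 565.1 -132.5] (array([-0.    ,  0.0009,  0.264 ]), array([ 0.6444, -1.3486, -0.7215]))
(10, -70) [ 572.2 -202.1] (array([-0.    ,  0.0009,  0.264 ]), array([ 0.7794, -1.6715, -0.7216]))
```

servo_tool --pt "0 0 0 0 0 -0.2 20" --pt "0 0 0 0 0 -0.4 20" --pt "0 0 0.05 0.1 -0.15 -0.5 20" --pt "0 0 0.1 0.2 -0.35 -0.52 20" --pt "0 0 0.15 0.3 -0.55 -0.52 20" --pt "0 0 0.2 0.4 -0.75 -0.52 20" --pt "0 0 0.264 0.5 -0.95 -0.52 20" --pt "0 0 0.264 0.509 -1 -0.52 20" --pt "0 0 0.264 0.509 -1 -0.52 20"

```text
t: 16.23
ee_pos: [555.4, -58.6, 108.9]
orientation: [-0.158, 3.137, 0.0]
ft_force: [-0.6, -0.1, -0.6]
width: 28.1
grasp_force: 30.0
```

Run:
```python
from h import *
print(ctrl.get_obs()['width'],delta([558,-63,18],95.8))
```

```text
28.107202205011372 (array([ 0.0001,  0.0001, -0.0002]), array([-0.0106, -0.0231,  0.4547]))
```

servo_tool --pt "0 0 0 -0.01 -0.023 0.2 20" --pt "0 0 0 -0.01 -0.023 0.35 20" --pt "0 0 0 -0.01 -0.023 0.43 20" --pt "0 0 0 -0.01 -0.023 0.452 20" --pt "0 0 0 -0.01 -0.023 0.452 20" --pt "0 0 0 -0.01 -0.023 0.452 48" --pt "0 0 0 -0.01 -0.023 0.452 48" --pt "0 0 0 -0.01 -0.023 0.452 48" --pt "0 0 0 -0.01 -0.023 0.2 48" --pt "0 0 0 -0.01 -0.023 -0.1 48"

```text
t: 17.48
ee_pos: [556.7, -62.7, 129.0]
orientation: [0.159, -3.134, -0.001]
ft_force: [0.6, -0.3, 0.8]
width: 48.2
grasp_force: 0.0
```

Run:
```python
from h import *
np.set_printoptions(suppress=True,precision=4)
print(delta([430.5,175.5,90],11))
im,d,ci=snap("top","t5.png");hsv=cv2.cvtColor(im,cv2.COLOR_RGB2HSV)
m=((hsv[...,1]<50)&(hsv[...,2]>165)).astype(np.uint8)
m[:,410:]=0;m[:150]=0;m[270:]=0
n,l,st,ce=cv2.connectedComponentsWithStats(m)
for i in range(1,n):
    if 60<st[i,4]<400: print(ce[i],st[i,4],dep(ci,d,*ce[i]))
```

```text
(array([-0.0011, -0.002 ,  0.9866]), array([0.5069, 1.2486, 0.1977]))
[139.9219 152.    ] 64 [735.0359 487.6736  28.6096]
[168.6555 161.8403] 119 [704.5753 402.5813  23.3954]
[324.0611 215.2519] 393 [505.7371   0.983  548.3017]
[385.3639 214.9297] 327 [ 504.7296 -101.4219  538.4707]
[ 70.0682 188.3333] 132 [629.3764 691.057   32.9002]
[205.6078 210.3922] 153 [558.9597 292.9035  19.6403]
[300.0262 245.644 ] 191 [447.2563  13.9831  -0.8704]
[245.75   252.8162] 136 [429.638  174.9319  20.9715]
```

servo_tool --pt "0 0 0.1 0 0.2 0 56" --pt "0 0 0.22 0.1 0.4 0 56" --pt "0 0 0.34 0.2 0.6 0 56" --pt "0 0 0.46 0.3 0.8 0 56" --pt "0 0 0.58 0.4 1 0 56" --pt "0 0 0.7 0.5 1 0.1 56" --pt "0 0 0.82 0.507 1 0.1 56" --pt "0 0 0.94 0.507 1 0.1 56" --pt "0 0 0.987 0.507 1 0.1 56"

```text
t: 18.65
ee_pos: [436.6, 126.0, 108.9]
orientation: [2.003, 2.42, 0.0]
ft_force: [0.3, 1.3, 0.4]
width: 55.9
grasp_force: 0.0
```

```bash
python3 -c "
from h import *
print(delta([430.5,175.5,60],11))"
```

```text
(array([ 0.0002, -0.    , -0.0026]), array([0.249 , 0.0161, 0.2444]))
```

servo_tool --pt "0 0 0 0.15 0.016 0.05 56" --pt "0 0 0 0.249 0.016 0.15 56" --pt "0 0 0 0.249 0.016 0.24 56" --pt "0 0 0 0.249 0.016 0.24 56"

```text
t: 19.15
ee_pos: [429.4, 175.3, 60.0]
orientation: [-1.998, -2.423, 0.003]
ft_force: [0.4, -0.5, 0.4]
width: 56.1
grasp_force: 0.0
```

```bash
cat > chk.py <<'E'
from h import *
import sys
x,y,yaw=map(float,sys.argv[1:4])
np.set_printoptions(suppress=True,precision=4)
im,d,ci=snap("wrist");print(ctrl.get_obs()['ee_pos'],proj(ci,[x,y,22]))
hsv=cv2.cvtColor(im,cv2.COLOR_RGB2HSV)
m=((hsv[...,1]<60)&(hsv[...,2]>110)).astype(np.uint8)
n,l,st,ce=cv2.connectedComponentsWithStats(m)
for i in range(1,n):
    if 800<st[i,4]<9000:
        c,_=cv2.findContours((l==i).astype(np.uint8),0,1); P=np.array([ray(ci,*p,22)[:2] for p in cv2.boxPoints(cv2.minAreaRect(c[0]))])
        print(ce[i],st[i,4],P[1]-P[0],P[2]-P[1],P.mean(0))
print(delta([x,y,4],yaw))
E
python3 chk.py 430.5 175.5 11
```

```text
[429.9699 175.3016  60.6859] [285.0864 234.2345]
[519.9653  91.5617] 3945 [-3.9513 50.9165] [28.1498 -1.2645] [554.0986 293.2099]
[171.1832 146.4183] 3134 [21.2107  9.5005] [  40.339  -101.3931] [349.9671 216.9641]
[360.3583 171.4322] 1069 [16.313  25.3577] [ 25.8632 -15.7787] [470.7538 227.5585]
[284.9866 230.2117] 2381 [-7.4327 41.793 ] [26.4697  5.1747] [429.9511 177.9811]
(array([-0.0007,  0.0001, -0.0003]), array([0.0005, 0.0031, 0.2834]))
```

servo_tool --pt "0 0 0 0.006 0 0.14 56" --pt "0 0 0 0.006 0 0.25 56" --pt "0 0 0 0.006 0 0.28 56" --pt "0 0 0 0.006 0 0.28 20" --pt "0 0 0 0.006 0 0.28 20" --pt "0 0 0 0.006 0 0.28 20" --pt "0 0 0 0.006 0 0.28 20" --pt "0 0 0 0.006 0 0.1 20" --pt "0 0 0 0.006 0 -0.1 20" --pt "0 0 0 0.006 0 -0.25 20"

```text
t: 20.45
ee_pos: [430.3, 176.7, 112.5]
orientation: [1.998, 2.423, 0.002]
ft_force: [1.2, 0.1, -0.6]
width: 28.6
grasp_force: 30.0
```

```bash
python3 -c "
from h import *
print(ctrl.get_obs()['width'],delta([572.2,-202,120],95.8))"
```

```text
28.598959065353327 (array([ 7.00e-04,  4.00e-04, -9.87e-01]), array([-1.994 ,  0.3362, -0.0374]))
```

servo_tool --pt "0 0 -0.1 -0.2 0 -0.04 20" --pt "0 0 -0.2 -0.4 0.05 -0.04 20" --pt "0 0 -0.3 -0.6 0.1 -0.04 20" --pt "0 0 -0.4 -0.8 0.15 -0.04 20" --pt "0 0 -0.5 -1 0.2 -0.04 20" --pt "0 0 -0.5 -1 0.2 -0.04 20"

```text
t: 21.2
ee_pos: [508.5, -14.1, 119.2]
orientation: [0.976, 2.985, 0.0]
ft_force: [0.1, -0.5, 0.4]
width: 28.4
grasp_force: 30.0
```

```bash
python3 -c "
from h import *
print(ctrl.get_obs()['width'],delta([572.2,-202,120],95.8))"
```

```text
28.365938387039872 (array([ 1.000e-04,  9.000e-04, -4.888e-01]), array([-0.8119, -0.57  , -0.0036]))
```

servo_tool --pt "0 0 -0.1 -0.2 -0.14 0 20" --pt "0 0 -0.2 -0.4 -0.28 0 20" --pt "0 0 -0.3 -0.6 -0.42 0 20" --pt "0 0 -0.4 -0.8 -0.57 0 20" --pt "0 0 -0.489 -0.812 -0.57 0 20" --pt "0 0 -0.489 -0.812 -0.57 0 20"

```text
t: 21.95
ee_pos: [571.2, -199.2, 118.6]
orientation: [0.159, -3.137, -0.001]
ft_force: [-0.4, 0.1, -0.1]
width: 28.7
grasp_force: 30.0
```

```bash
python3 -c "
from h import *
print(ctrl.get_obs()['width'],delta([572.2,-202,18],95.8))"
```

```text
28.70738295472504 (array([ 0.0005, -0.0005, -0.    ]), array([-0.0042, -0.0146,  0.5031]))
```

servo_tool --pt "0 0 0 0 -0.01 0.2 20" --pt "0 0 0 0 -0.01 0.38 20" --pt "0 0 0 0 -0.01 0.48 20" --pt "0 0 0 0 -0.01 0.5 20" --pt "0 0 0 0 -0.01 0.5 20" --pt "0 0 0 0 -0.01 0.5 48" --pt "0 0 0 0 -0.01 0.5 48" --pt "0 0 0 0 -0.01 0.5 48" --pt "0 0 0 0 -0.01 0.25 48" --pt "0 0 0 0 -0.01 0 48"

```text
t: 23.2
ee_pos: [571.3, -201.7, 119.5]
orientation: [0.163, -3.136, -0.001]
ft_force: [0.7, -0.6, 0.3]
width: 47.9
grasp_force: 0.0
```

Run:
```python
from h import *
np.set_printoptions(suppress=True,precision=4)
im,d,ci=snap("top","t6.png");hsv=cv2.cvtColor(im,cv2.COLOR_RGB2HSV)
m=((hsv[...,1]<50)&(hsv[...,2]>165)).astype(np.uint8)
m[:,410:]=0;m[:150]=0;m[270:]=0
n,l,st,ce=cv2.connectedComponentsWithStats(m)
for i in range(1,n):
    if 60<st[i,4]<400: print(ce[i],st[i,4],dep(ci,d,*ce[i]))
print(delta([557,293.8,120],7.4))
```

```text
[139.8923 152.0462] 65 [735.1071 487.7834  28.3024]
[168.623  161.9508] 122 [704.6738 402.7175  22.9141]
[375.7901 176.9383] 81 [ 651.9178 -219.9717    9.5308]
[ 70.0292 188.3723] 137 [629.5461 691.6992  31.6991]
[205.6774 210.4387] 155 [558.8781 292.7102  20.6677]
[336.4375 216.1625] 80 [535.4389 -95.4346  10.1109]
[380.0847 258.2857] 189 [ 407.496  -225.3082    2.8346]
(array([0.0019, 0.0059, 1.0304]), array([-0.1679,  2.4807,  0.0245]))
```

servo_tool --pt "0 0 0 0 0.25 0 56" --pt "0 0 0 0 0.5 0 56" --pt "0 0 0 -0.05 0.75 0 56" --pt "0 0 0 -0.07 1 0 56"

```text
t: 23.75
ee_pos: [565.3, -0.0, 119.2]
orientation: [-0.163, 3.136, -0.0]
ft_force: [0.8, -0.2, -0.3]
width: 56.2
grasp_force: 0.0
```

servo_tool --pt "0 0 0.1 0 0.25 0 56" --pt "0 0 0.2 0 0.5 0 56" --pt "0 0 0.3 -0.05 0.75 0 56" --pt "0 0 0.4 -0.07 1 0 56" --pt "0 0 0.5 -0.07 1 0 56"

```text
t: 24.38
ee_pos: [558.1, 202.2, 119.0]
orientation: [0.998, 2.978, 0.002]
ft_force: [-0.6, -0.1, 0.4]
width: 56.1
grasp_force: 0.0
```

```bash
python3 -c "
from h import *
print(delta([557,293.8,60],7.4))"
```

```text
(array([ 9.000e-04, -1.000e-04,  5.298e-01]), array([0.2803, 0.3618, 0.2952]))
```

servo_tool --pt "0 0 0.12 0.14 0.18 0 56" --pt "0 0 0.24 0.28 0.362 0.05 56" --pt "0 0 0.36 0.28 0.362 0.15 56" --pt "0 0 0.48 0.28 0.362 0.29 56" --pt "0 0 0.53 0.28 0.362 0.29 56" --pt "0 0 0.53 0.28 0.362 0.29 56"

```text
t: 25.12
ee_pos: [556.8, 290.4, 60.5]
orientation: [-2.071, -2.362, 0.001]
ft_force: [-0.1, -0.2, 0.3]
width: 56.3
grasp_force: 0.0
```

```bash
python3 chk.py 557 293.8 7
```

```text
[557.0513 290.4543  60.9061] [284.2946 229.4442]
[539.5658  87.97  ] 3070 [25.3293  3.3494] [ 17.8183 -46.3518] [699.568  403.6505]
[285.8735 224.7603] 2845 [-3.0677 50.4382] [28.5815  2.1426] [557.1065 296.6747]
(array([ 0.0002, -0.0001,  0.0062]), array([0.0166, 0.0019, 0.2845]))
```

servo_tool --pt "0 0 0 0.02 0 0.14 56" --pt "0 0 0 0.02 0 0.25 56" --pt "0 0 0 0.02 0 0.275 56" --pt "0 0 0 0.02 0 0.275 20" --pt "0 0 0 0.02 0 0.275 20" --pt "0 0 0 0.02 0 0.275 20" --pt "0 0 0 0.02 0 0.275 20" --pt "0 0 0 0.02 0 0.1 20" --pt "0 0 0 0.02 0 -0.1 20" --pt "0 0 0 0.02 0 -0.3 20"

```text
t: 26.42
ee_pos: [556.2, 294.2, 122.1]
orientation: [-2.072, -2.361, 0.0]
ft_force: [0.5, -0.0, -1.1]
width: 29.1
grasp_force: 29.5
```

servo_tool --pt "0 0 -0.1 -0.25 0 0 20" --pt "0 0 -0.2 -0.5 0 0 20" --pt "0 0 -0.3 -0.75 0 0 20" --pt "0 0 -0.4 -1 0 0 20" --pt "0 0 -0.5 -1 0 0 20"

```text
t: 27.05
ee_pos: [582.5, 92.8, 121.1]
orientation: [1.062, 2.956, -0.0]
ft_force: [-0.7, 0.2, 0.2]
width: 29.0
grasp_force: 29.5
```

```bash
python3 -c "
from h import *
print(ctrl.get_obs()['width'],delta([558,-133,120],95.8))"
```

```text
29.002486549104894 (array([-2.000e-04,  1.000e-04, -5.274e-01]), array([-0.624 , -0.9491,  0.006 ]))
```

servo_tool --pt "0 0 -0.1 -0.12 -0.19 0 20" --pt "0 0 -0.2 -0.25 -0.38 0 20" --pt "0 0 -0.3 -0.37 -0.57 0 20" --pt "0 0 -0.4 -0.5 -0.76 0 20" --pt "0 0 -0.5 -0.624 -0.949 0 20" --pt "0 0 -0.527 -0.624 -0.949 0 20" --pt "0 0 -0.527 -0.624 -0.949 0 20"

```text
t: 27.92
ee_pos: [557.4, -130.3, 121.0]
orientation: [-0.154, 3.138, 0.0]
ft_force: [0.3, 0.5, -0.4]
width: 28.9
grasp_force: 29.5
```

```bash
python3 -c "
from h import *
print(ctrl.get_obs()['width'],delta([558,-133,18],95.8))"
```

```text
28.940650572886252 (array([ 0.    ,  0.0001, -0.0021]), array([-0.0017, -0.0139,  0.5152]))
```

servo_tool --pt "0 0 0 0 -0.01 0.2 20" --pt "0 0 0 0 -0.01 0.38 20" --pt "0 0 0 0 -0.01 0.49 20" --pt "0 0 0 0 -0.01 0.512 20" --pt "0 0 0 0 -0.01 0.512 20" --pt "0 0 0 0 -0.01 0.512 46" --pt "0 0 0 0 -0.01 0.512 46" --pt "0 0 0 0 -0.01 0.512 46" --pt "0 0 0 0 -0.01 0.25 46" --pt "0 0 0 0 -0.01 0 46"

```text
t: 29.18
ee_pos: [557.3, -131.6, 121.6]
orientation: [0.156, -3.136, -0.001]
ft_force: [0.9, -0.9, -0.1]
width: 45.7
grasp_force: 0.0
```

servo_tool --pt "0 0 0 0.25 0 -0.1 46" --pt "0 0 0 0.5 0 -0.4 20" --pt "0 0 0 0.6 0 -0.7 5" --pt "0 0 0 0.6 0 -0.95 2" --pt "0 0 0 0.6 0 -0.95 2"

```text
t: 29.8
ee_pos: [440.3, -144.6, 315.8]
orientation: [-0.155, 3.129, -0.006]
ft_force: [-0.3, -0.5, -0.1]
width: 9.1
grasp_force: 0.0
```

Run:
```python
from h import *
np.set_printoptions(suppress=True,precision=3)
o=ctrl.get_obs();print(o['t'],o['ee_pos'],o['qpos'])
im,d,ci=snap("top","t7.png"); b,_,_=snap("scene","s7.png")
cv2.imwrite('pics/m7.png',np.hstack([cv2.resize(im[110:300,140:440,::-1],(450,285)),cv2.resize(b[80:330,110:420,::-1],(350,285))]))
```

```text
29.8 [ 440.288 -144.636  315.793] [-0.343  0.066  1.878 -0.     1.188 -2.013]
```

View pics/m7.png

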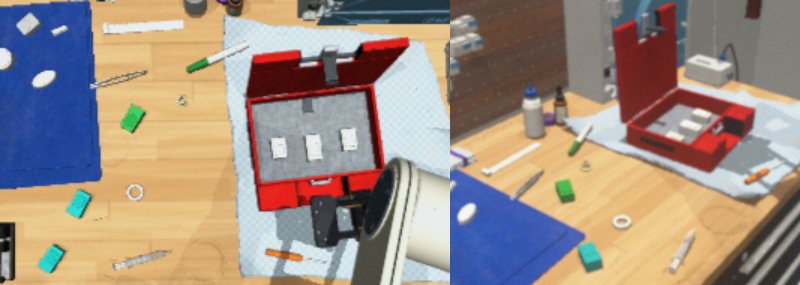

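All three clips are in the tray and the bystanders haven't moved. Next, close the lid by pushing its outer face at the left ear from behind.

```bash
cat > lid.py <<'E'
from h import *
c=np.array([555.2,-133.5]);a=np.deg2rad(5.8);M=np.array([[np.cos(a),-np.sin(a)],[np.sin(a),np.cos(a)]])
def W(x,y,z): return np.r_[c+M@[x,y],z]
def tip(th,rho=195,y=87):
    return W(110-rho*np.cos(th)+16*np.sin(th)+10*np.sin(th),y,55+rho*np.sin(th)+16*np.cos(th))
E
python3 - <<'E'
from lid import *
np.set_printoptions(suppress=True,precision=3)
im,d,ci=snap("top")
for p in((257,146),(267,142),(400,137),(345,140)): pass
# lid top edge points from depth: highest reds
hsv=cv2.cvtColor(im,cv2.COLOR_RGB2HSV); red=((hsv[...,0]<8)|(hsv[...,0]>172))&(hsv[...,1]>150)&(hsv[...,2]>60)
pts=np.array([dep(ci,d,u,v) for v,u in np.argwhere(red) if 120<v<190 and 290<u<430]); hi=pts[pts[:,2]>255]
print(len(hi),hi.min(0),hi.max(0)); q=(hi[:,:2]-c)@M; print(q.min(0),q.max(0))
print(tip(1.66),delta(W(60,60,400),95.8),delta(W(200,87,400)),delta(W(200,87,235)))
E
```

```text
479 [ 670.984 -245.309  255.076] [710.559   3.701 274.801]
[ 127.911 -125.796] [144.557 124.465]
[698.892 -31.457 247.799] (array([ 0.   , -0.001, -0.001]), array([-0.888,  0.292, -0.451])) [-1.588  0.428 -0.451] [-1.589  0.428  0.374]
```

servo_tool --pt "0 0 0 0 0 -0.25 2" --pt "0 0 0 0 0.1 -0.5 2" --pt "0 0 0 -0.2 0.25 -0.55 2" --pt "0 0 0 -0.45 0.428 -0.55 2" --pt "0 0 0 -0.7 0.428 -0.55 2" --pt "0 0 0 -1 0.428 -0.55 2"

```text
t: 30.7
ee_pos: [629.9, -37.5, 418.1]
orientation: [0.158, -3.133, -0.001]
ft_force: [0.1, -0.8, 0.8]
width: 1.5
grasp_force: 0.0
```

servo_tool --pt "0 0 0 -0.25 0 0 0" --pt "0 0 0 -0.5 0 0 0" --pt "0 0 0 -0.6 0 0 0" --pt "0 0 0 -0.6 0 0.1 0" --pt "0 0 0 -0.6 0 0.1 0"

```text
t: 31.32
ee_pos: [747.3, -26.4, 395.2]
orientation: [0.157, -3.129, -0.001]
ft_force: [-0.4, -0.5, -0.2]
width: 0.3
grasp_force: 0.0
```

Run:
```python
from lid import *
np.set_printoptions(suppress=True,precision=3)
o=ctrl.get_obs();print(o['t'],o['ee_pos'],o['width'],(o['ee_pos'][:2]-c)@M)
print(delta(W(200,87,245),95.8),delta(tip(1.6)),delta(tip(1.5)))
```

```text
31.325 [747.333 -26.36  395.234] 0.27301186330422506 [201.976  87.176]
(array([ 0.001, -0.006, -0.001]), array([ 0.004, -0.002,  0.751])) [ 0.295 -0.002  0.731] [ 0.393 -0.002  0.726]
```

servo_tool --pt "0 0 0 0 0 0.25 0" --pt "0 0 0 0 0 0.5 0" --pt "0 0 0 0 0 0.7 0" --pt "0 0 0 0.05 0 0.741 0" --pt "0 0 0 0.15 0 0.741 0" --pt "0 0 0 0.22 0 0.741 0" --pt "0 0 0 0.3 0 0.73 0" --pt "0 0 0 0.4 0 0.727 0"

```text
t: 32.33
ee_pos: [669.5, -34.7, 257.7]
orientation: [-0.156, 3.133, -0.0]
ft_force: [3.0, 0.3, -0.8]
width: 0.3
grasp_force: 1.3
```

Run:
```python
from lid import *
np.set_printoptions(suppress=True,precision=3)
o=ctrl.get_obs();print(o['ft_force'],(o['ee_pos'][:2]-c)@M,o['ee_pos'][2])
for t in np.arange(1.4,.5,-.1): print(round(t,1),delta(tip(t)))
```

```text
[ 2.995  0.321 -0.839] [123.657  86.736] 257.66235512381405
1.4 [0.106 0.001 0.038]
1.3 [0.204 0.001 0.051]
1.2 [0.301 0.001 0.074]
1.1 [0.395 0.001 0.106]
1.0 [0.486 0.001 0.147]
0.9 [0.574 0.001 0.197]
0.8 [0.655 0.    0.255]
0.7 [0.732 0.    0.321]
0.6 [0.801 0.    0.393]
```

servo_tool --pt "0 0 0 0.106 0 0.038 0" --pt "0 0 0 0.204 0 0.051 0" --pt "0 0 0 0.301 0 0.074 0" --pt "0 0 0 0.395 0 0.106 0" --pt "0 0 0 0.486 0 0.147 0" --pt "0 0 0 0.574 0 0.197 0" --pt "0 0 0 0.655 0 0.255 0" --pt "0 0 0 0.732 0 0.321 0" --pt "0 0 0 0.801 0 0.393 0"

```text
t: 33.45
ee_pos: [509.8, -50.8, 178.3]
orientation: [-0.156, 3.134, -0.001]
ft_force: [1.0, -0.7, 0.0]
width: 0.4
grasp_force: 0.4
```

Run:
```python
from lid import *
np.set_printoptions(suppress=True,precision=3)
o=ctrl.get_obs();print(o['ft_force'],(o['ee_pos'][:2]-c)@M,o['ee_pos'][2])
for t in [.5,.4,.3,.24,.18,.14,.1]: print(round(t,2),delta(tip(t)))
```

```text
[ 0.976 -0.725  0.014] [-36.772  86.882] 178.32980661495503
0.5 [0.06  0.001 0.079]
0.4 [0.114 0.001 0.163]
0.3 [0.16  0.001 0.252]
0.24 [0.183 0.001 0.306]
0.18 [0.203 0.001 0.363]
0.14 [0.215 0.001 0.401]
0.1 [0.225 0.001 0.439]
```

servo_tool --pt "0 0 0 0.06 0 0.079 0" --pt "0 0 0 0.114 0 0.163 0" --pt "0 0 0 0.16 0 0.252 0" --pt "0 0 0 0.183 0 0.306 0" --pt "0 0 0 0.203 0 0.363 0" --pt "0 0 0 0.215 0 0.4 0" --pt "0 0 0 0.215 0 0.4 0"

```text
t: 34.33
ee_pos: [466.2, -54.8, 96.6]
orientation: [0.156, -3.137, -0.0]
ft_force: [-0.4, 1.0, 0.0]
width: 0.8
grasp_force: 0.0
```

Run:
```python
from lid import *
np.set_printoptions(suppress=True,precision=3)
o=ctrl.get_obs();print(o['ft_force'],(o['ee_pos'][:2]-c)@M,o['ee_pos'][2])
for t in [.1,.08,.06,.04,.02,0]: print(round(t,2),delta(tip(t)))
im,d,ci=snap("scene","s8.png"); cv2.imwrite('pics/s8c.png',cv2.resize(im[100:260,220:420,::-1],(600,480)))
```

```text
[-0.365  0.989  0.039] [-80.552  87.266] 96.55970460901423
0.1 [ 0.004 -0.001  0.031]
0.08 [ 0.009 -0.001  0.05 ]
0.06 [ 0.013 -0.001  0.07 ]
0.04 [ 0.016 -0.001  0.089]
0.02 [ 0.019 -0.001  0.108]
0 [ 0.022 -0.001  0.128]
```

View pics/s8c.png

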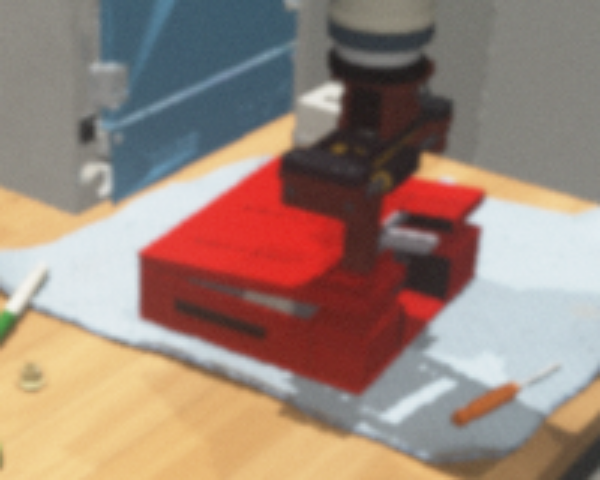

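The lid is nearly shut, with the finger on the left ear. I'll press in small steps.

servo_tool --pt "0 0 0 0.01 0 0.02 0" --pt "0 0 0 0.01 0 0.04 0" --pt "0 0 0 0.01 0 0.055 0" --pt "0 0 0 0.01 0 0.07 0" --pt "0 0 0 0.01 0 0.07 0"

```text
t: 35.0
ee_pos: [463.9, -55.1, 83.0]
orientation: [0.157, -3.137, -0.0]
ft_force: [-2.6, -1.3, 4.2]
width: 0.1
grasp_force: 1.7
```

servo_tool --pt "0 0 0 0 0 0.01 0" --pt "0 0 0 0 0 0.02 0" --pt "0 0 0 0 0 0.02 0"

```text
t: 35.38
ee_pos: [464.3, -55.0, 78.7]
orientation: [0.156, -3.137, -0.0]
ft_force: [0.6, 0.4, 0.2]
width: 0.4
grasp_force: 0.1
```

servo_tool --pt "0 0 0 0 0 0.01 0" --pt "0 0 0 0 0 0.02 0" --pt "0 0 0 0 0 0.02 0"

```text
t: 35.75
ee_pos: [464.8, -55.0, 74.7]
orientation: [-0.156, 3.137, -0.0]
ft_force: [-0.3, -0.5, 0.1]
width: 0.5
grasp_force: 0.0
```

servo_tool --pt "0 0 0 0 0 0.008 0" --pt "0 0 0 0 0 0.016 0" --pt "0 0 0 0 0 0.016 0"

```text
t: 36.12
ee_pos: [464.4, -55.0, 71.6]
orientation: [0.157, -3.138, -0.0]
ft_force: [0.8, 0.1, -0.4]
width: 0.3
grasp_force: 0.0
```

servo_tool --pt "0 0 0 0 0 0.005 0" --pt "0 0 0 0 0 0.01 0" --pt "0 0 0 0 0 0.01 0"

```text
t: 36.5
ee_pos: [464.6, -55.0, 71.1]
orientation: [-0.157, 3.137, -0.0]
ft_force: [-5.4, 1.1, 21.4]
width: 0.2
grasp_force: 10.6
```

Firm contact at z = 71 mm, so the lid is home. Retreat and check.

servo_tool --pt "0 0 0 0 0 -0.1 0" --pt "0 0 0 0 0 -0.3 0" --pt "0 0 0 0 0.1 -0.55 0" --pt "0 0 0 0 0.2 -0.8 0" --pt "0 0 0 0 0.3 -0.8 0" --pt "0 0 0 0 0.3 -0.8 0"

```text
t: 37.25
ee_pos: [458.5, 5.4, 230.3]
orientation: [-0.159, 3.136, -0.0]
ft_force: [1.0, -0.3, -1.1]
width: 0.5
grasp_force: 0.0
```

Run:
```python
from lid import *
np.set_printoptions(suppress=True,precision=1)
im,d,ci=snap("top","t9.png"); b,ds,cs=snap("scene","s9.png")
for y in(-90,-70,70,100): 
    for x in(-90,-20): 
        p=W(x,y,71); u=proj(cs,p); print((x,y),dep(ci,d,*proj(ci,p))[2],dep(cs,ds,*u)[2])
for x in(-100,-85,-72): p=W(x,0,71); print('paddle',x,dep(ci,d,*proj(ci,p))[2],dep(cs,ds,*proj(cs,p))[2])
cv2.imwrite('pics/m9.png',np.hstack([cv2.resize(im[110:300,140:440,::-1],(400,300)),cv2.resize(b[130:250,240:400,::-1],(400,300))]))
print(ctrl.get_obs()['ft_force'],ctrl.get_obs()['ee_pos'])
```

```text
(-90, -90) 69.82158884091054 70.56120357065537
(-20, -90) 70.97522188462789 70.05406755183921
(-90, -70) 69.21144015341731 69.43904196158154
(-20, -70) 69.86035256625811 71.13339077509413
(-90, 70) 580.4600402608878 69.9024075139803
(-20, 70) 71.80846100119412 71.09623715502299
(-90, 100) 581.2393223742333 71.08805953449139
(-20, 100) 549.3642492183053 70.4003279301731
paddle -100 591.2420587534205 69.79281716569713
paddle -85 585.2246867798431 71.51854194347717
paddle -72 582.1694140320399 70.99571485438122
[0.6 0.5 1. ] [458.1   4.5 229.3]
```

View pics/m9.png

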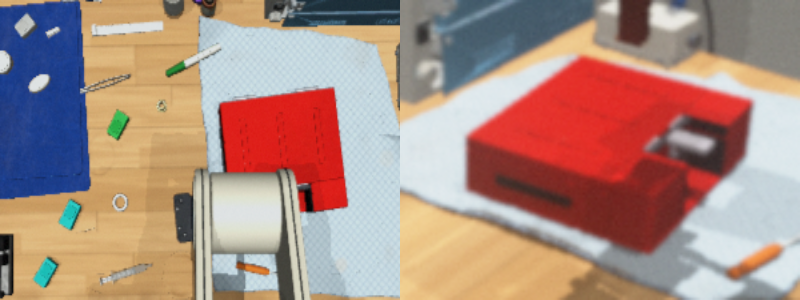

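The lid and paddle are both flush at 70–71 mm, the arm is clear, and the bystanders haven't moved.

```bash
python3 -c "
from h import *
print(ctrl.close_job())"
```

```text
the job is handed in; nothing more can be done
None
```

The three white clip blocks I found (one stood half over the mat's edge; I counted it as on the bench) are in the red case, the lid is shut and flush, I saw no bystander move, and the job is handed in with no verdict shown.

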